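Put the loose refit parts back into the extinguisher service caddy

ROBOT

A 6-joint arm with a two-finger parallel gripper is mounted at the origin on the work surface. World frame = base frame: x ahead of the robot, y to its left, z up, the work surface at z = 0. Lengths are in m, angles in rad, forces in N, time in s.
With the tool pointing down it reaches from about 0.35 to 0.975 m from the base axis. Payload 4.9 kg.
Tool frame: the origin (TCP) lies midway between the tips of the shut fingers; the grasp point (between the pads) lies 19 mm behind it; z points along the fingers, y is the line along which they close (so a half turn about z gives the same grasp; the last joint's range is limited). The gripper opens to 85 mm and grips with 20 to 120 N. Pads are 22 mm wide; open, the fingers measure 114 mm over their backs; the gripper's body (76 mm by 85 mm) begins 54 mm behind the grasp point. The pads swing forward as they close: fully open they stand 13 mm farther back than shut.
Start: joints at [-1.228, 0.053, 1.613, -0, 1.476, -0.119], TCP at [0.278, -0.56, 0.231] pointing down, gripper open.
Joint ranges: [-3.01, 3.01], [-1.01, 2.22], [0.06, 2.58], [-1.02, 4.17], [0.09, 2.62], [-3.14, 3.14]. Speed limits (rad/s): [2.57, 2.57, 3.14, 3.14, 3.14, 3.14].

INTERFACE

Orientations are given as a unit quaternion [w, x, y, z].
In Python, from plant import * gives the robot as it stands.
- The arm moves only by the tool jog_arm, never from a script. Its argument "targets" is a list of rows, each a list of 3 entries, a list of its own where there are three numbers: the shift along the tool's x, y, z in units of 25 mm (1.0 is 25 mm), then the turn, a rotation vector about the tool's x, y, z in units of 8 degrees (1.0 is 8 degrees), then the opening in per cent of the stroke, from 0 (shut) to 100 (fully open). A call has 1 to 8 rows; each row is the pose to reach, as a shift and turn from the pose commanded when the call began, along the tool's axes at that moment; what a row does not reach only later rows make up. A row lasts 1/8 s, in which the tool goes at most 62.5 mm and 10.7 degrees, less where a joint would pass 70% of its speed; a pose out of reach is approached as far as the arm can. A call with a gripper value outside its range is refused whole. The fingers move at their own pace and stop on an object; the grip force is fixed at half the most. Time passes only in rows, so rows that repeat a pose let the fingers close. It gives the time, the measured TCP pose, the force, the opening and the grip force at its end, in the units of the state.
- state(): the state, without advancing time (a new reading comes with each control period).
- grab_frame(name): name is "scene" or "side" or "wrist"; returns (picture, depth): 400x640x3 uint8, red, green, blue; 400x640 float32, m along the optical axis (not along the pixel's ray), 0 where there is no reading.
- camera_params(name): a dict with "fovy" (degrees; the focal length in pixels is half the picture's height over the tangent of half this angle, whatever the lens; pixels are square), "cx", "cy" (the principal point, pixels), "rvec" (rotation vector, rad) and "tvec" (3), from world to camera coordinates, as OpenCV has them; the wrist camera has in their place "hand_eye" (4x4, takes a point from camera to tool coordinates, whose origin is the TCP and whose axes are the flange's). Camera axes: x right, y down, z forward; pixel columns grow to the right and rows downward; lengths in m; the calibration is good to about 2 mm. A picture is of the moment at which its call begins: read the wrist's pose just before it. camera_params takes no time and is no camera call.
- job_done(): hands the job in; it is judged then, once.
The state is a dict: "time": time; "joint_pos": joint angles; "joint_vel": joint speeds; "joint_efforts": joint torques, N m; "tool_pos": TCP position; "tool_rot": TCP orientation; "contact_force": force on the tool from outside, world axes, zero at the start; "ft_torque": the same for the moment, N m; "gripper_width": opening from 0.0 (shut) to 1.0 (fully open); "grasp_force": force on a finger pad.
Only numpy, scipy, OpenCV 4.12 (cv2) and the standard library are available. Lean on these libraries where they do the work, as an engineer would, in place of code of your own. Each camera call takes 0.05 s, during which the arm holds its last target. There are 200 camera calls.

TASK

Put the four loose extinguisher parts (small gauge, small collar, nozzle and lever) away in the blue caddy, each in the bin that already holds one of its kind: set down, not dropped, on the bin's floor beside the one in it, the same way up as it now lies or stands on the bench. The large gauge and the large collar have no bin: leave them where they lie.

Things in the scene. Friction and masses are not known exactly. Their poses are not given: they have to be found in the camera images.
- gauge: loose small pressure gauge lying on its back, white dial up: round steel case 40 mm across and 14 mm thick, with a brass stem 14 mm long sticking out of its rim along its -x (11 mm wide; the far end is 34 mm from the centre). Origin: centre of the case's underside; z up. About 70 g.
- collar: loose small brass neck collar lying flat, teeth up: ring 44 mm outside, 30 mm inside, 14 mm high overall, of which the top 4 mm are four spanner teeth, centred on its +x, +y, -x and -y. Origin: centre of its underside; z up. About 80 g.
- nozzle: loose discharge nozzle standing on its mouth: black cone 40 mm across at the foot, narrowing to 21 mm at 36 mm height, then a round brass nut 24 mm across from 36 to 52 mm height, then a steel thread 14 mm across up to 62 mm. Origin: centre of the foot; z up. About 70 g.
- lever: loose red pressed-steel squeeze lever lying with its open side down: a channel 80 mm long along its x, 22 mm wide along its y, 14 mm high; flat sides to grip from x = -40 to +22 mm. Origin: centre of its length and width, at its underside; z up. About 60 g.
- gauge_bin: open grey bin in the blue caddy that already holds a small gauge (fast, centred 44 mm towards +x, stem to -y). All four bins: 140 mm along x, 104 along y, 35 high outside, walls 2.5 mm, inner floor 3 mm above the origin. Origin: centre of the underside, 3 mm above the bench; +x points away from the robot, give or take 6 degrees. Here the floor is free from x = -67 to +23 mm, y = -49 to +49.
- collar_bin: bin of the same size and frame that already holds a small 44 mm brass collar (fast in the bin, centred 42 mm towards +x); floor free from x = -67 to +19 mm, y = -49 to +49. The four bins stand side by side along y, 105 mm apart, in any order, in a low blue steel caddy 150 by 428 mm (long sides 28 mm high, end walls 43 mm) that does not shift.
- nozzle_bin: bin of the same size and frame that already holds a black nozzle standing on its mouth (fast in the bin, centred 43 mm towards +x, 65 mm high above the bin's origin); floor free from x = -67 to +22 mm, y = -49 to +49.
- lever_bin: bin of the same size and frame that already holds a red lever (fast in the bin, lying along the bin's y, centred 49 mm towards +x); floor free from x = -67 to +37 mm, y = -49 to +49. The 80 mm lever fits beside it, parallel to it.
- big_gauge: look-alike that has no bin: a regulator gauge of the same make but 63 mm across and 20 mm thick, lying dial up, stem 18 mm long along its -x. Origin: centre of the case's underside. To be left alone.
- big_collar: look-alike that has no bin: a brass collar of the same make but 68 mm outside, 50 mm inside and 18 mm high. Origin: centre of its underside. To be left alone.
There are look-alikes about, which are no part of the job. Of the things that look like the lever, the larger one is meant. Leave any red look-alike of the gauge alone.

How it is judged:
By the outcome, as a careful person would: the job done as asked, in the order asked, and still so for the second after the job is handed in, with the robot touching nothing.
It also fails if it takes over 109 s, if anything falls off the work surface, if the arm or the gripper's body presses on something with over 40 N, if the wrist force passes 120 N, or if a joint passes its speed limit or range.

## Working session

There is one attempt and no reset: what is moved stays moved. The work goes in short steps, Python scripts to look and compute and a tool call to move; the robot and the scene stay as the last step left them, time stands still between calls to the robot, and variables do not carry over. Pictures are saved under pics/ and viewed, at most 14 in all, crops included, and the job is handed in when it is done.

Besides the shell and the picture viewer there is one more tool, called after "Request:" as a command line: name --argument value ..., lists and objects as JSON in quotes. jog_arm: Moves the arm, as the interface text tells. Its arguments: {"type":"object","properties":{"targets":{"type":"array"}},"required":["targets"]}

```bash
mkdir -p pics; ls; cat > h.py <<'E'
from plant import *
import numpy as np, cv2
from scipy.spatial.transform import Rotation as R
def q2R(q): return R.from_quat([q[1],q[2],q[3],q[0]])
def K(p,h=400):
    f=h/2/np.tan(np.radians(p["fovy"])/2); return f,p["cx"],p["cy"]
def grab(name):
    s=state(); im,d=grab_frame(name); p=camera_params(name); f,cx,cy=K(p)
    if name=="wrist":
        T=np.eye(4);T[:3,:3]=q2R(s["tool_rot"]).as_matrix();T[:3,3]=s["tool_pos"];T=T@np.array(p["hand_eye"])
    else:
        r=cv2.Rodrigues(np.array(p["rvec"],float))[0];T=np.eye(4);T[:3,:3]=r.T;T[:3,3]=-r.T@np.array(p["tvec"]).ravel()
    np.savez("last_%s.npz"%name,im=im,d=d,T=T,k=[f,cx,cy]); return im,d
def cloud(name):
    z=np.load("last_%s.npz"%name);d=z["d"];f,cx,cy=z["k"];v,u=np.mgrid[:400,:640]
    P=np.stack([(u-cx)/f*d,(v-cy)/f*d,d],-1)@z["T"][:3,:3].T+z["T"][:3,3]
    P[d<=0]=np.nan
    return z["im"],P
def ray(name,u,v,zz):
    z=np.load("last_%s.npz"%name);f,cx,cy=z["k"];T=z["T"]
    r=T[:3,:3]@np.array([(u-cx)/f,(v-cy)/f,1]);o=T[:3,3];return o+r*(zz-o[2])/r[2]
def save(im,n): cv2.imwrite("pics/"+n,cv2.cvtColor(im,cv2.COLOR_RGB2BGR))
E
python3 - <<'E'
from h import *
print(state())
for n in("scene","side","wrist"):
    im,d=grab(n); save(im,n+"0.png"); print(n,camera_params(n))
E
```

```text
pics
{'time': 0.0, 'joint_pos': array([-1.22797076e+00,  5.33791514e-02,  1.61430907e+00, -2.10748943e-05,
        1.47596977e+00, -1.19023684e-01]), 'joint_vel': array([ 5.74711754e-04,  1.48727563e-03,  1.02849433e-04, -8.27283560e-05,
       -2.14691005e-03, -3.58140899e-04]), 'joint_efforts': array([-7.22226059e-05, -3.93687522e+01, -3.70173812e+01, -1.15594535e-04,
        7.03882019e-03,  2.14540108e-05]), 'tool_pos': array([ 0.27827399, -0.55893779,  0.23004018]), 'tool_rot': array([-1.02503957e-03,  9.73454435e-01,  2.28878564e-01, -1.25739154e-04]), 'contact_force': array([ 0.66087596,  0.53972804, -0.49271016]), 'ft_torque': array([-0.03727569,  0.02997503,  0.03544329]), 'grasp_force': 0.0, 'gripper_width': 0.9992130590874522}
scene {'fovy': 57.57303309155758, 'cx': 322.4192468819622, 'cy': 204.12182784494118, 'rvec': array([ 2.15987984,  0.61008248, -0.30036135]), 'tvec': array([-0.43332388, -0.12091773,  1.08012771])}
side {'fovy': 45.98865446247082, 'cx': 325.0388659270797, 'cy': 198.11929484676492, 'rvec': array([ 0.76956476, -2.67707405,  0.94983143]), 'tvec': array([0.4474504 , 0.22044563, 1.07157181])}
wrist {'fovy': 70.74754551851143, 'cx': 315.5969363518319, 'cy': 198.8311278535081, 'hand_eye': array([[-6.55628377e-04, -9.45703482e-01, -3.25029989e-01,
         8.41822469e-02],
       [ 9.99999783e-01, -6.42473560e-04, -1.47797905e-04,
         2.09953397e-04],
       [-6.90501809e-05, -3.25030015e-01,  9.45703698e-01,
        -1.42671127e-01],
       [ 0.00000000e+00,  0.00000000e+00,  0.00000000e+00,
         1.00000000e+00]])}
```

View pics/scene0.png

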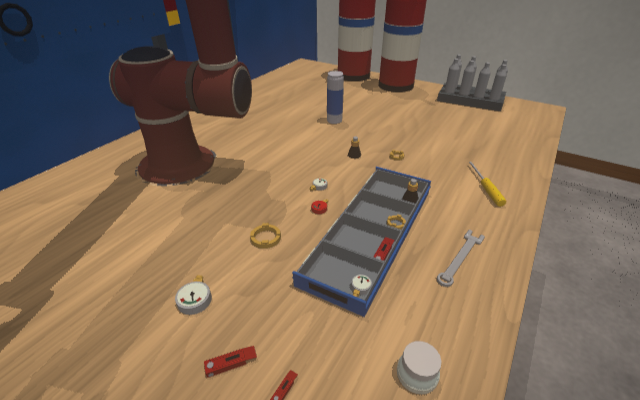

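View pics/side0.png

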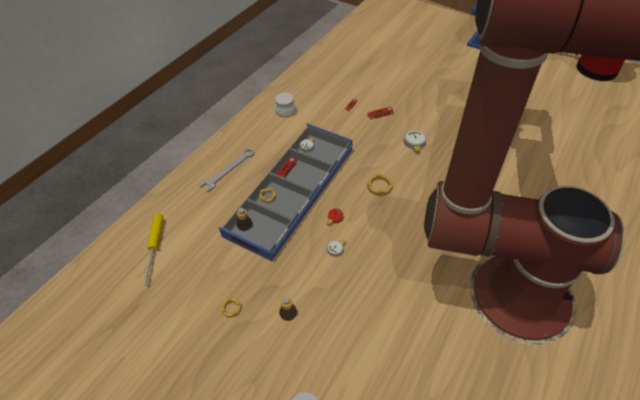

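The scene shows these candidates (scene pixels):
- **Gauges:** small white at (319,184), red look-alike at (319,207), and the big one at (193,297).
- **Collars:** small at (397,155), big at (265,235).
- **Nozzle:** (355,148).
- **Levers:** larger at (230,361), smaller at (285,386).
- **Caddy bins:** nozzle, collar, lever, gauge, from far to near.

```bash
cat > m0.py <<'E'
from h import *
np.set_printoptions(precision=4,suppress=True)
def meas(n,pts,hw=6):
    im,P=cloud(n)
    for k,(u,v) in pts.items():
        p=P[v,u]; print(n,k,p,end=' ')
        # blob: points within 6cm horizontally, above 6 mm
        m=(np.hypot(P[...,0]-p[0],P[...,1]-p[1])<0.06)&(P[...,2]>0.006)&(P[...,2]<0.1)
        q=P[m][:,:2]
        if len(q)>5:
            r=cv2.minAreaRect(q.astype(np.float32)*1000); print('n',len(q),'rect',np.round(r[0],0),np.round(r[1],0),round(r[2]))
        else: print()
meas("scene",dict(gauge=(319,185),red=(319,207),nozzle=(355,143),collar=(390,155),lever=(230,361),lever2=(285,387),bigg=(193,297),bigc=(254,234)))
meas("side",dict(gauge=(335,247),red=(335,216),nozzle=(288,302),collar=(223,308),lever=(380,113),lever2=(351,104),bigg=(415,140),bigc=(370,180)))
for n in("scene","side"):
    im,P=cloud(n)
    m=(im[...,2]>1.5*im[...,0])&(im[...,2]>60)&(P[...,2]>0.015)&(P[...,2]<0.06)&(P[...,0]>0.3)&(abs(P[...,1])<.5)
    r=cv2.minAreaRect(P[m][:,:2].astype(np.float32)*1000);print(n,'caddy',m.sum(),r)
E
python3 m0.py
python3 - <<'E'
from h import *
z=np.load("last_scene.npz")["im"]
a=cv2.resize(z[130:230,270:420],(800,533),interpolation=3);save(a,"crop1.png")
b=cv2.resize(z[330:400,190:310],(800,467),interpolation=3);save(b,"crop2.png")
E
```

```text
scene gauge [0.4309 0.109  0.0135] n 136 rect [423. 116.] [47. 37.] 44
scene red [0.4811 0.0286 0.0136] n 168 rect [474.  39.] [38. 51.] 26
scene nozzle [0.4315 0.3105 0.0468] n 178 rect [432. 310.] [36. 26.] 35
scene collar [0.5251 0.3645 0.0076] n 73 rect [542. 376.] [40. 44.] 30
scene lever [ 0.5709 -0.3817  0.0142] n 756 rect [ 567. -378.] [80. 24.] 53
scene lever2 [ 0.6675 -0.3671  0.0084] n 320 rect [ 666. -366.] [15. 52.] 2
scene bigg [ 0.4302 -0.327   0.0201] n 929 rect [ 424. -317.] [63. 77.] 3
scene bigc [ 0.4072 -0.1287  0.0112] n 352 rect [ 431. -117.] [66. 67.] 2
side gauge [0.4239 0.1214 0.0145] n 218 rect [424. 117.] [39. 48.] 13
side red [0.4725 0.0424 0.0163] n 197 rect [479.  29.] [39. 76.] 27
side nozzle [0.4205 0.3183 0.0597] n 293 rect [422. 321.] [37. 28.] 43
side collar [0.5502 0.3898 0.0151] n 166 rect [539. 378.] [41. 43.] 82
side lever [ 0.5619 -0.3671  0.0178] n 165 rect [ 563. -377.] [80. 36.] 56
side lever2 [nan nan nan] 
side bigg [ 0.4191 -0.3147  0.0181] n 342 rect [ 422. -316.] [63. 79.] 0
side bigc [ 0.4568 -0.1135  0.0139] n 235 rect [ 428. -117.] [66. 66.] 49
scene caddy 728 ((626.5989990234375, 20.468582153320312), (150.51675415039062, 431.6885070800781), 3.5107479095458984)
side caddy 641 ((617.643310546875, 20.837020874023438), (148.85791015625, 435.4203796386719), 2.5323801040649414)
```

View pics/crop1.png

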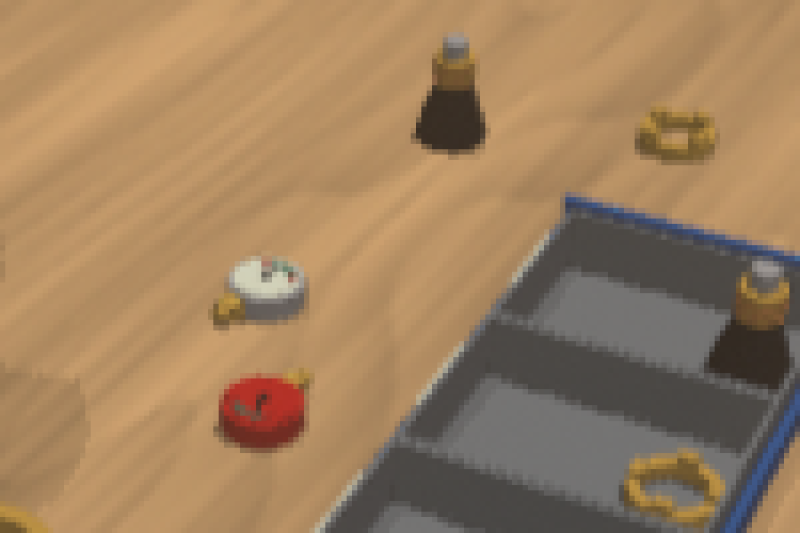

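View pics/crop2.png

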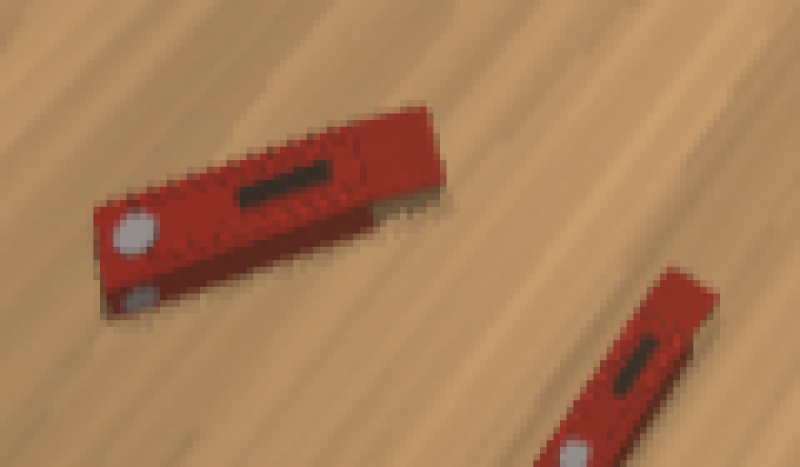

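The crops confirm three things. The white gauge at scene (319,184) is the small one, with its stem at (312,188). The red one at (319,207) is the look-alike. The larger lever is at (230,361), with its rivet end on the left. Next I'll work out the move to above the gauge.

```bash
cat >> h.py <<'E'
def plan(x,y,z,yaw=None,half=True):
    """shift (25mm) and turn (8deg) from measured pose to target; yaw = world heading of tool x (deg)"""
    s=state();A=q2R(s["tool_rot"]);M=A.as_matrix();cur=np.degrees(np.arctan2(M[1,0],M[0,0]))
    if yaw is None: yaw=cur
    if half: yaw=cur+(yaw-cur+90)%180-90
    want=R.from_euler('z',yaw,degrees=True)*R.from_euler('x',180,degrees=True)
    d=(np.array([x,y,z])-s["tool_pos"]);sh=A.inv().apply(d)/0.025
    rv=np.degrees((A.inv()*want).as_rotvec())/8
    j=np.degrees(np.arctan2(y,x))+90-yaw
    print("pos",np.round(s["tool_pos"],4),"yaw %.1f"%cur,"t %.2f"%s["time"],"| shift",np.round(sh,2),"turn",np.round(rv,2),"yaw->%.1f j6~%.0f rows>=%d"%(yaw,j,max(np.ceil(np.linalg.norm(sh)/2.5),np.ceil(np.linalg.norm(rv)/1.33))))
E
python3 - <<'E'
from h import *
for n,a,b in(("gauge",(320,184),(312,188)),("lever riv->tab",(209,364),(252,352))):
    p,q=ray("scene",*a,.012),ray("scene",*b,.012);print(n,p,q,np.degrees(np.arctan2(*(q-p)[1::-1])))
plan(0.424,0.06,0.26,26.5)
plan(0.424,0.06,0.26,0)
E
```

```text
gauge [0.42950022 0.11629573 0.012     ] [0.42135437 0.08949038 0.012     ] -106.90345234021872
lever riv->tab [ 0.54496499 -0.40207432  0.012     ] [ 0.58960093 -0.35079251  0.012     ] 48.96352572119189
pos [ 0.2783 -0.5591  0.2303] yaw 26.5 t 0.15 | shift [ 16.25 -19.58  -1.15] turn [-0.01 -0.   -0.01] yaw->26.5 j6~72 rows>=11
pos [ 0.2783 -0.5591  0.2303] yaw 26.5 t 0.15 | shift [ 16.25 -19.58  -1.15] turn [-0.01  0.    3.31] yaw->0.0 j6~98 rows>=11
```

```bash
python3 -c "
from h import *
plan(0.424,0.11,0.22,73)"
```

```text
pos [ 0.2783 -0.5591  0.2303] yaw 26.5 t 0.15 | shift [ 17.14 -21.36   0.45] turn [-0.01 -0.01 -5.82] yaw->73.0 j6~32 rows>=11
```

Request:
jog_arm --targets '[[[1.6,-2,0],[0,0,-0.6],60],[[3.2,-4,0],[0,0,-1.2],60],[[4.8,-6,0],[0,0,-1.8],60],[[6.4,-8,0.1],[0,0,-2.4],60],[[8,-10,0.1],[0,0,-3],60],[[9.6,-12,0.2],[0,0,-3.6],60],[[11.2,-14,0.2],[0,0,-4.2],60],[[12.8,-16,0.3],[0,0,-4.8],60]]'

```text
time: 1.15
tool_pos: [0.3841, -0.069, 0.2243]
tool_rot: [0.001, 0.843, 0.537, 0.0]
contact_force: [1.2, -0.0, -0.8]
gripper_width: 0.6
grasp_force: 0.0
```

```bash
python3 -c "
from h import *
plan(0.424,0.11,0.22,73)"
```

```text
pos [ 0.3841 -0.069   0.2243] yaw 65.0 t 1.15 | shift [ 7.17 -1.58  0.17] turn [ 0.01 -0.   -1.  ] yaw->73.0 j6~32 rows>=3
```

Request:
jog_arm --targets '[[[2,-0.5,0],[0,0,-0.4],60],[[4,-1,0.1],[0,0,-0.7],60],[[6,-1.4,0.1],[0,0,-1],60],[[7,-1.6,0.1],[0,0,-1],60],[[7,-1.6,0.1],[0,0,-1],60]]'

```text
time: 1.78
tool_pos: [0.422, 0.1057, 0.2213]
tool_rot: [-0.0, 0.804, 0.595, -0.0]
contact_force: [-1.0, -0.7, -1.0]
gripper_width: 0.601
grasp_force: 0.0
```

```bash
cat >> h.py <<'E'
def blob(x,y,r=0.05,lo=0.005,hi=0.03,name="wrist",mask=None):
    im,P=cloud(name);m=(np.hypot(P[...,0]-x,P[...,1]-y)<r)&(P[...,2]>lo)&(P[...,2]<hi)
    if mask is not None:m&=mask(im.astype(int))
    q=P[m];v,u=np.nonzero(m)
    if len(q)<10: print("few",len(q));return
    rc=cv2.minAreaRect((q[:,:2]*1000).astype(np.float32));c,rad=cv2.minEnclosingCircle((q[:,:2]*1000).astype(np.float32))
    print("n",len(q),"rect",np.round(rc[0],1),np.round(rc[1],1),"ang %.1f"%rc[2],"circ",np.round(c,1),"r %.1f"%rad,"zmed %.4f"%np.median(q[:,2]),"px",u.min(),u.max(),v.min(),v.max())
    return q
E
python3 - <<'E'
from h import *
im,d=grab("wrist");save(im,"w1.png")
print(state()["tool_pos"])
blob(.424,.117,lo=.006)
blob(.424,.117,lo=.006,mask=lambda i:(i.max(-1)-i.min(-1)<40))
blob(.424,.117,lo=.004,mask=lambda i:(i[...,0]-i[...,2]>60))
E
```

```text
[0.4219218  0.10476642 0.22132731]
n 867 rect [426.  116.6] [39.1 50.5] ang 14.2 circ [422.1 115.3] r 26.8 zmed 0.0143 px 298 329 143 184
n 729 rect [425.  121.9] [38.4 38.5] ang 27.1 circ [424.3 121.2] r 20.5 zmed 0.0144 px 298 329 143 174
n 101 rect [425.  115.2] [53.  25.7] ang 89.5 circ [422.1 115.4] r 26.8 zmed 0.0121 px 301 323 142 184
```

View pics/w1.png

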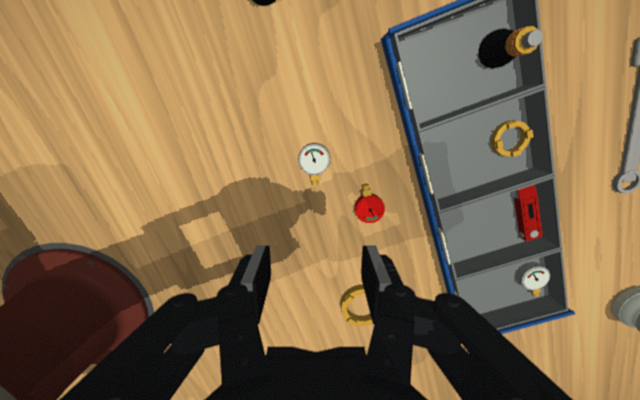

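The gauge is at wrist pixel (314,158), with its stem straight down at (314,181), so the tool heading already lines up with it. The blob fit gives the case centre at (0.4245, 0.1215), 14 mm high. The red look-alike is at (369,207). Bin contents seen in the picture: nozzle, collar, lever, gauge.

```bash
python3 -c "
from h import *
plan(0.4245,0.1215,0.0035,73.0)
im,P=cloud('wrist')
i=im.astype(int)
m=(P[...,2]>.034)&(P[...,2]<.041)&(P[...,0]>.5)&(i.max(-1)-i.min(-1)<25)&(np.arange(640)[None]>380)
r=cv2.minAreaRect((P[m][:,:2]*1000).astype(np.float32));print(m.sum(),r)
# floor
m=(P[...,2]>.003)&(P[...,2]<.009)&(P[...,0]>.52)&(P[...,0]<.72)&(i.max(-1)-i.min(-1)<25);print(np.median(P[m][:,2]))
mm=(P[...,2]>.0)&(P[...,2]<.003)&(P[...,0]>.3)&(P[...,0]<.5);print(np.median(P[mm][:,2]))
for z,pts in((.038,[(391,40),(453,303),(552,175),(545,88),(419,130),(438,211)]),(.017,[(512,138)])):
  for p in pts: print(p,ray('wrist',*p,z))
"
```

```text
pos [0.4219 0.1048 0.2213] yaw 73.0 t 1.82 | shift [ 0.68 -0.09  8.71] turn [-0.01  0.01 -0.01] yaw->73.0 j6~33 rows>=4
5246 ((641.4841918945312, -17.6905517578125), (206.414306640625, 534.824462890625), 15.694266319274902)
0.005958813262254947
0.0004970841153306149
(391, 40) [0.5380714  0.22073142 0.038     ]
(453, 303) [ 0.55296441 -0.12515041  0.038     ]
(552, 175) [0.69127026 0.02536481 0.038     ]
(545, 88) [0.68706798 0.12731176 0.038     ]
(419, 130) [0.54949324 0.1231836  0.038     ]
(438, 211) [0.5545903  0.01904679 0.038     ]
(512, 138) [0.66213338 0.07688223 0.017     ]
```

Request:
jog_arm --targets '[[[0.4,0,2],[0,0,0],65],[[0.7,-0.1,4],[0,0,0],65],[[0.7,-0.1,6],[0,0,0],65],[[0.7,-0.1,7.5],[0,0,0],65],[[0.7,-0.1,8.2],[0,0,0],65],[[0.7,-0.1,8.7],[0,0,0],65],[[0.7,-0.1,8.7],[0,0,0],65]]'

```text
time: 2.7
tool_pos: [0.4245, 0.1212, 0.0037]
tool_rot: [-0.0, 0.805, 0.593, -0.001]
contact_force: [-0.2, 0.5, 1.0]
gripper_width: 0.654
grasp_force: 0.0
```

```bash
python3 - <<'E'
from h import *
plan(0.4245,0.1215,0.0035,73.0)
im,d=grab("wrist");save(im[80:],"w2.png")
E
```

```text
pos [0.4245 0.1212 0.0037] yaw 72.8 t 2.70 | shift [ 0.01 -0.01  0.01] turn [-0.01  0.   -0.03] yaw->73.0 j6~33 rows>=1
```

View pics/w2.png

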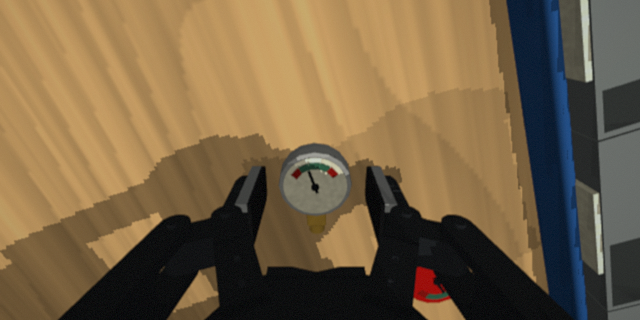

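The gauge at crop pixel (315,178) sits centred between the fingers at (255,190) and (380,190). I'll close on it.

Request:
jog_arm --targets '[[[0,0,0],[0,0,0],0],[[0,0,0],[0,0,0],0],[[0,0,0],[0,0,0],0],[[0,0,0],[0,0,0],0],[[0,0,-0.3],[0,0,0],0],[[0,0,-1],[0,0,0],0],[[0,0,-2],[0,0,0],0],[[0,0,-3],[0,0,0],0]]'

```text
time: 3.75
tool_pos: [0.4248, 0.122, 0.0801]
tool_rot: [0.0, 0.805, 0.594, 0.0]
contact_force: [-0.4, -0.6, -0.7]
gripper_width: 0.426
grasp_force: 60.1
```

```bash
python3 - <<'E'
from h import *
print(state()["gripper_width"]*85,state()["grasp_force"])
c=np.array([.6215,.0215]);a=np.radians(2.6)
for n,k in(("gauge",-157.5),("lever",-52.5),("collar",52.5),("nozzle",157.5)):print(n,c+k/1000*np.array([-np.sin(a),np.cos(a)]))
# target gauge in bin at x=-22,y=0 (case), stem -> -y of bin (gauge +x along bin +y): yaw 92.6
g=c-.1575*np.array([-np.sin(a),np.cos(a)])+np.array([-.022*np.cos(a)-.005*-np.sin(a)*-1,-.022*np.sin(a)])
print(g);plan(g[0],g[1],0.1,92.6)
E
```

```text
36.24987250945298 60.11894345283508
gauge [ 0.62864467 -0.13583786]
lever [ 0.62388156 -0.03094595]
collar [0.61911844 0.07394595]
nozzle [0.61435533 0.17883786]
[ 0.6064405  -0.13683585]
pos [0.4248 0.122  0.0801] yaw 72.9 t 3.75 | shift [-7.76  9.99 -0.79] turn [ 0.   -0.   -2.47] yaw->92.6 j6~-15 rows>=6
```

```bash
python3 - <<'E'
from h import *
plan(.6106,-.1366,0.1,2.6)
im,d=grab("wrist");save(cv2.resize(im[220:340,240:400],(640,480)),"w3.png")
E
```

```text
pos [0.4248 0.122  0.0801] yaw 72.9 t 3.75 | shift [-7.7  10.15 -0.79] turn [ 0.   -0.    8.78] yaw->2.6 j6~75 rows>=7
```

View pics/w3.png

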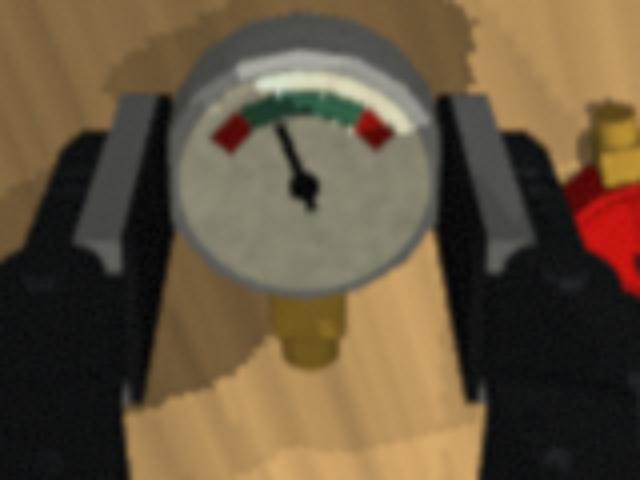

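The gauge is gripped at its widest point, dial up, with the stem clear between the fingers. I'll carry it to the gauge bin.

Request:
jog_arm --targets '[[[-0.5,0.8,-0.8],[0,0,1.1],0],[[-1.6,2.3,-0.8],[0,0,2.2],0],[[-2.8,3.9,-0.8],[0,0,3.3],0],[[-4,5.5,-0.8],[0,0,4.4],0],[[-5.2,7.1,-0.8],[0,0,5.5],0],[[-6.4,8.6,-0.8],[0,0,6.6],0],[[-7.3,9.7,-0.8],[0,0,7.7],0],[[-7.7,10.15,-0.8],[0,0,8.78],0]]'

```text
time: 4.8
tool_pos: [0.6115, -0.1385, 0.0987]
tool_rot: [0.0, 1.0, 0.02, 0.0]
contact_force: [-0.3, -0.1, -1.4]
gripper_width: 0.425
grasp_force: 60.3
```

```bash
python3 - <<'E'
from h import *
im,d=grab("wrist");save(im,"w4.png")
plan(.6106,-.1366,0.0105,2.6)
E
```

```text
pos [ 0.6119 -0.1395  0.0988] yaw 2.0 t 4.85 | shift [-0.05 -0.12  3.53] turn [ 0.01 -0.01 -0.07] yaw->2.6 j6~75 rows>=2
```

View pics/w4.png

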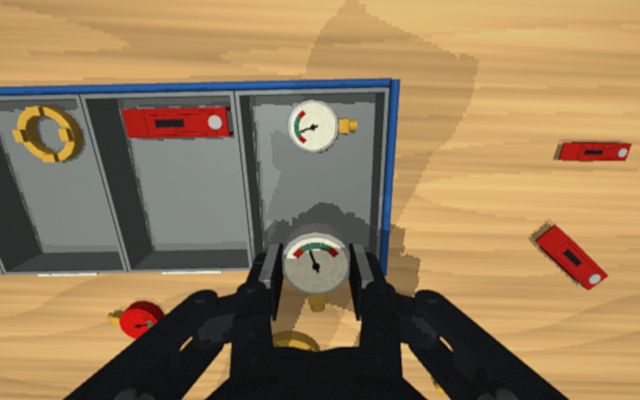

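The fixed gauge is at (313,126), and the held gauge hovers at (316,265) above the free part of the same bin. The bin walls are at about x=245 and x=385.

```bash
python3 - <<'E'
from h import *
print("bin gauge",ray("wrist",313,126,.020),"expect",.6286+.044*.999,-.1358+.044*.045)
print("bin lever",ray("wrist",178,122,.020),"bin collar",ray("wrist",48,134,.018))
q=blob(.566,-.378,r=.06,lo=.007)
i=blob(.666,-.366,r=.045,lo=.006)
print("rivet",ray("wrist",596,281,.014))
plan(.6106,-.1366,0.0105,2.6)
E
```

```text
bin gauge [ 0.67834075 -0.1339906   0.02      ] expect 0.672556 -0.13382
bin lever [ 0.67734417 -0.0314097   0.02      ] bin collar [0.66423349 0.07150409 0.018     ]
n 1985 rect [ 567.9 -378.4] [82.3 22.7] ang 52.1 circ [ 567.9 -378.2] r 42.0 zmed 0.0139 px 534 608 224 289
n 1242 rect [ 666.2 -367.1] [14.9 55.5] ang 2.0 circ [ 666.3 -367. ] r 28.1 zmed 0.0093 px 559 631 142 160
rivet [ 0.54547718 -0.40733688  0.014     ]
pos [ 0.6119 -0.1395  0.0988] yaw 2.0 t 4.85 | shift [-0.05 -0.12  3.53] turn [ 0.01 -0.01 -0.07] yaw->2.6 j6~75 rows>=2
```

Request:
jog_arm --targets '[[[0,-0.1,0],[0,0,0],0],[[0,-0.1,1],[0,0,0],0],[[0,-0.1,2],[0,0,0],0],[[0,-0.1,2.8],[0,0,0],0],[[0,-0.1,3.2],[0,0,0],0],[[0,-0.1,3.4],[0,0,0],0],[[0,-0.1,3.5],[0,0,0],0],[[0,-0.1,3.5],[0,0,0],0]]'

```text
time: 5.85
tool_pos: [0.6112, -0.1345, 0.0124]
tool_rot: [0.0, 1.0, 0.023, 0.001]
contact_force: [-0.2, 0.8, -1.2]
gripper_width: 0.435
grasp_force: 60.4
```

```bash
python3 -c "
from h import *
plan(.6125,-.1366,0.0104,2.6);print(state()['contact_force'])"
```

```text
pos [ 0.6112 -0.1345  0.0124] yaw 2.6 t 5.85 | shift [0.05 0.09 0.08] turn [ 0.   -0.01  0.  ] yaw->2.6 j6~75 rows>=1
[-0.19312456  0.83244374 -1.19070411]
```

Request:
jog_arm --targets '[[[0,0.08,0.06],[0,0,0],0],[[0,0.08,0.08],[0,0,0],0],[[0,0.08,0.08],[0,0,0],0]]'

```text
time: 6.22
tool_pos: [0.6116, -0.1356, 0.012]
tool_rot: [-0.001, 1.0, 0.023, 0.001]
contact_force: [-3.1, 4.6, 8.6]
gripper_width: 0.431
grasp_force: 61.2
```

Request:
jog_arm --targets '[[[0,0,0],[0,0,0],50],[[0,0,0],[0,0,0],57],[[0,0,0],[0,0,0],57],[[0,0,-0.5],[0,0,0],57],[[0,0,-1.5],[0,0,0],57],[[0,0,-3],[0,0,0],57],[[0,0,-5],[0,0,0],57],[[0,0,-6],[0,0,0],65]]'

```text
time: 7.22
tool_pos: [0.6124, -0.1369, 0.1646]
tool_rot: [0.001, 1.0, 0.023, 0.003]
contact_force: [-0.1, -0.4, -0.9]
gripper_width: 0.649
grasp_force: 0.0
```

```bash
python3 - <<'E'
from h import *
im,d=grab("wrist");save(im,"w5.png")
blob(.611,-.137,r=.035,lo=.011)
blob(.67,-.134,r=.035,lo=.011)
plan(.541,.377,0.22,0)
plan(.541,.377,0.22,80)
E
```

```text
n 1178 rect [ 607.2 -139. ] [50.3 39.5] ang 34.0 circ [ 604.5 -135.6] r 27.0 zmed 0.0203 px 296 332 168 216
n 1440 rect [ 681.4 -138. ] [40.2 50.2] ang 31.9 circ [ 678.  -140.8] r 26.9 zmed 0.0204 px 295 349 97 142
pos [ 0.6138 -0.1373  0.1678] yaw 2.6 t 7.28 | shift [ -1.95 -20.68  -2.19] turn [ 0.03 -0.07  0.33] yaw->0.0 j6~125 rows>=9
pos [ 0.6138 -0.1373  0.1678] yaw 2.6 t 7.28 | shift [ -1.95 -20.68  -2.19] turn [ 0.07 -0.04 -9.67] yaw->80.0 j6~45 rows>=9
```

View pics/w5.png

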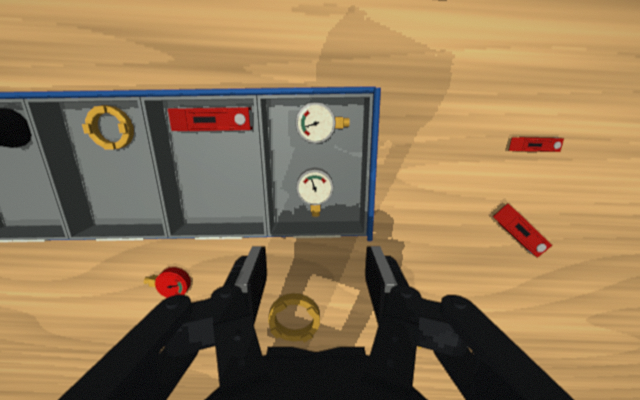

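The gauge is down flat at (314,187) in its bin, its top at z=0.0203 as it should be. Next is the collar.

Request:
jog_arm --targets '[[[-0.2,-1.5,-1],[0,0,0],65],[[-0.4,-3.9,-2],[0,0,0],65],[[-0.7,-6.3,-2],[0,0,0],65],[[-0.9,-8.7,-2],[0,0,0],65],[[-1.1,-11.1,-2],[0,0,0],65],[[-1.3,-13.5,-2],[0,0,0],65],[[-1.5,-15.9,-2],[0,0,0],65],[[-1.7,-18.3,-2],[0,0,0],65]]'

```text
time: 8.28
tool_pos: [0.5467, 0.3206, 0.2095]
tool_rot: [0.0, 1.0, 0.023, 0.0]
contact_force: [0.4, -0.4, 0.2]
gripper_width: 0.65
grasp_force: 0.0
```

Request:
jog_arm --targets '[[[-0.1,-1.4,0],[0,0,0],65],[[-0.3,-2.2,0],[0,0,0],65],[[-0.3,-2.4,0],[0,0,0],65],[[-0.3,-2.4,0],[0,0,0],65]]'

```text
time: 8.78
tool_pos: [0.5374, 0.3775, 0.2096]
tool_rot: [0.0, 1.0, 0.022, -0.0]
contact_force: [1.2, -0.5, 0.1]
gripper_width: 0.652
grasp_force: 0.0
```

```bash
python3 - <<'E'
from h import *
im,d=grab("wrist");save(im,"w6.png")
blob(.541,.377,r=.04,lo=.005)
blob(.541,.377,r=.04,lo=.012)
blob(.427,.316,r=.04,lo=.045,hi=.07)
blob(.427,.316,r=.04,lo=.058,hi=.07)
plan(.541,.377,0.004,2.6)
E
```

```text
n 535 rect [541.7 377.9] [41.9 41.4] ang 3.3 circ [541.5 377.7] r 21.8 zmed 0.0101 px 299 332 153 186
n 156 rect [542.2 378.2] [35.6 34.4] ang 15.7 circ [541.1 377.6] r 20.9 zmed 0.0138 px 300 331 156 186
n 254 rect [428.4 321.7] [16.3 22.9] ang 86.8 circ [428.3 319.2] r 11.8 zmed 0.0525 px 350 364 259 279
n 90 rect [428.  319.5] [13.5 10.5] ang 3.4 circ [427.8 318.3] r 7.0 zmed 0.0616 px 355 364 269 279
pos [0.5375 0.3772 0.2097] yaw 2.5 t 8.82 | shift [0.14 0.01 8.23] turn [ 0.    0.   -0.01] yaw->2.6 j6~122 rows>=4
```

The collar measures 43 mm across and 14 mm high at (0.5415, 0.378), so it is the small one.

Request:
jog_arm --targets '[[[0.1,0,2],[0,0,0],72],[[0.16,0,4],[0,0,0],72],[[0.16,0,6],[0,0,0],72],[[0.16,0,7.4],[0,0,0],72],[[0.16,0,8],[0,0,0],72],[[0.16,0,8.22],[0,0,0],72],[[0.16,0,8.22],[0,0,0],72]]'

```text
time: 9.7
tool_pos: [0.5422, 0.3788, 0.0057]
tool_rot: [-0.0, 1.0, 0.023, 0.001]
contact_force: [0.1, -0.4, 0.2]
gripper_width: 0.727
grasp_force: 0.0
```

Request:
jog_arm --targets '[[[0,0,0],[0,0,0],0],[[0,0,0],[0,0,0],0],[[0,0,0],[0,0,0],0],[[0,0,0],[0,0,0],0],[[0,0,-0.3],[0,0,0],0],[[0,0,-1],[0,0,0],0],[[0,0,-2.5],[0,0,0],0],[[0,0,-4],[0,0,0],0]]'

```text
time: 10.7
tool_pos: [0.5411, 0.3787, 0.1063]
tool_rot: [-0.0, 1.0, 0.023, 0.0]
contact_force: [-0.5, 0.7, -0.7]
gripper_width: 0.449
grasp_force: 60.3
```

```bash
python3 - <<'E'
from h import *
c=np.array([.6245,.0205]);a=np.radians(2.6)
# collar bin, x=-22
g=c+.0525*np.array([-np.sin(a),np.cos(a)])-.022*np.array([np.cos(a),np.sin(a)]);print(g)
plan(*g,0.1,2.6)
E
```

```text
[0.60014109 0.07194797]
pos [0.5411 0.3787 0.1063] yaw 2.6 t 10.70 | shift [ 1.8  12.36  0.25] turn [-0. -0.  0.] yaw->2.6 j6~94 rows>=5
```

Request:
jog_arm --targets '[[[0.3,2,0],[0,0,0],0],[[0.6,4.4,0],[0,0,0],0],[[1,6.8,0],[0,0,0],0],[[1.3,9.2,0],[0,0,0],0],[[1.7,11.4,0],[0,0,0],0],[[1.8,12.3,0],[0,0,0],0],[[1.8,12.36,0],[0,0,0],0],[[1.8,12.36,0],[0,0,0],0]]'

```text
time: 11.7
tool_pos: [0.6001, 0.073, 0.1045]
tool_rot: [-0.0, 1.0, 0.023, 0.0]
contact_force: [0.2, 0.3, -1.1]
gripper_width: 0.443
grasp_force: 60.4
```

```bash
python3 - <<'E'
from h import *
im,d=grab("wrist");save(im,"w7.png")
plan(.6001,.0719,0.0115,2.6)
E
```

```text
pos [0.6    0.0733 0.1044] yaw 2.7 t 11.75 | shift [0.   0.06 3.72] turn [-0.    0.    0.01] yaw->2.6 j6~94 rows>=2
```

View pics/w7.png

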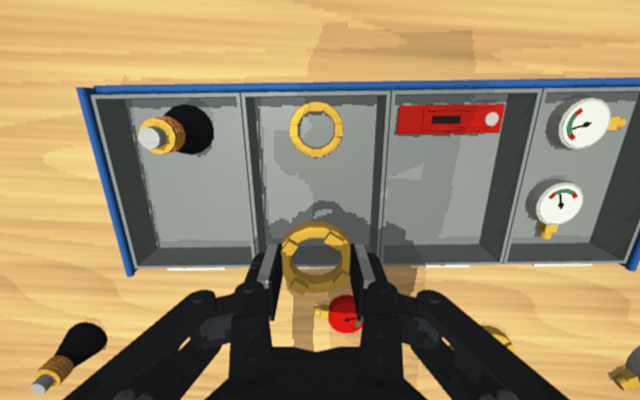

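The collar is held at (316,257), centred between the collar bin's walls (x≈250 and 380), with the fixed collar at (316,129). I'll lower it. This frame is steady, so I'll also use it to refine the caddy position.

Request:
jog_arm --targets '[[[0,0,1],[0,0,0],0],[[0,0,2],[0,0,0],0],[[0,0,3],[0,0,0],0],[[0,0,3.4],[0,0,0],0],[[0,0,3.6],[0,0,0],0],[[0,0,3.68],[0,0,0],0],[[0,0,3.68],[0,0,0],0]]'

```text
time: 12.62
tool_pos: [0.6011, 0.072, 0.0133]
tool_rot: [0.0, 1.0, 0.023, 0.001]
contact_force: [0.0, 0.1, -1.4]
gripper_width: 0.446
grasp_force: 60.5
```

```bash
python3 - <<'E'
from h import *
print("binc",ray("wrist",316,129,.019),"binlever",ray("wrist",450,120,.020),"bing",ray("wrist",584,123,.020))
blob(.666,.073,r=.035,lo=.012)
blob(.676,-.031,r=.05,lo=.013,mask=lambda i:i[...,0]>2*i[...,1])
plan(.6001,.0719,0.0112,2.6);print(state()['contact_force'])
E
```

```text
binc [0.66412544 0.07570435 0.019     ] binlever [ 0.67581757 -0.02810694  0.02      ] bing [ 0.67837993 -0.13299875  0.02      ]
n 1739 rect [670.5  73.8] [55.4 51.4] ang 2.6 circ [672.5  73.7] r 30.6 zmed 0.0171 px 286 352 82 156
n 2662 rect [676.7 -28.3] [21.9 80.7] ang 2.8 circ [676.3 -28.4] r 41.3 zmed 0.0198 px 397 504 104 133
pos [0.6011 0.072  0.0133] yaw 2.6 t 12.62 | shift [-0.04  0.    0.08] turn [ 0.   -0.01  0.  ] yaw->2.6 j6~94 rows>=1
[ 0.03193049  0.08682971 -1.35275403]
```

Request:
jog_arm --targets '[[[0,0,0.03],[0,0,0],0],[[0,0,0.06],[0,0,0],0],[[0,0,0.06],[0,0,0],0]]'

```text
time: 13.0
tool_pos: [0.6012, 0.072, 0.013]
tool_rot: [-0.0, 1.0, 0.023, 0.001]
contact_force: [-4.6, 0.2, 8.6]
gripper_width: 0.448
grasp_force: 63.4
```

Contact is 8.6 N, so the collar is on the floor. I'll release it and go up, then over to the nozzle.

Request:
jog_arm --targets '[[[0,0,0],[0,0,0],52],[[0,0,0],[0,0,0],58],[[0,0,0],[0,0,0],58],[[0,0,-0.5],[0,0,0],58],[[0,0,-1.5],[0,0,0],58],[[0,0,-3.5],[0,0,0],58],[[0,0,-6],[0,0,0],58],[[0,0,-7],[0,0,0],58]]'

```text
time: 14.0
tool_pos: [0.6026, 0.072, 0.1922]
tool_rot: [0.0, 1.0, 0.023, 0.004]
contact_force: [0.3, -0.6, -0.6]
gripper_width: 0.577
grasp_force: 0.0
```

```bash
python3 - <<'E'
from h import *
im,d=grab("wrist")
blob(.601,.072,r=.032,lo=.0115)
plan(.428,.319,0.19,2.6)
E
```

```text
n 587 rect [600.9  72.2] [42.3 42.2] ang 61.7 circ [600.4  72.1] r 21.8 zmed 0.0161 px 297 333 163 198
pos [0.6037 0.072  0.1946] yaw 2.6 t 14.05 | shift [ -6.57 -10.19   0.1 ] turn [ 0.   -0.09  0.  ] yaw->2.6 j6~124 rows>=5
```

Request:
jog_arm --targets '[[[-1.2,-1.8,0],[0,0,0],55],[[-2.5,-3.8,0],[0,0,0],55],[[-3.7,-5.8,0],[0,0,0],55],[[-5,-7.8,0],[0,0,0],55],[[-6.1,-9.5,0],[0,0,0],55],[[-6.6,-10.2,0],[0,0,0],55],[[-6.6,-10.2,0],[0,0,0],55]]'

```text
time: 14.92
tool_pos: [0.4225, 0.32, 0.1852]
tool_rot: [0.0, 1.0, 0.024, -0.0]
contact_force: [-0.5, 0.2, 0.1]
gripper_width: 0.547
grasp_force: 0.0
```

```bash
python3 - <<'E'
from h import *
im,d=grab("wrist")
blob(.428,.319,r=.03,lo=.058,hi=.07)
blob(.428,.319,r=.03,lo=.045,hi=.055)
blob(.428,.319,r=.04,lo=.004,hi=.03)
plan(.428,.319,0.036,2.6)
E
```

```text
n 152 rect [427.7 317.3] [13.  12.8] ang 2.5 circ [427.5 317.7] r 6.9 zmed 0.0618 px 312 325 180 193
n 280 rect [427.6 317.6] [23.7 22.6] ang 2.7 circ [427.8 317.7] r 12.1 zmed 0.0518 px 307 329 172 195
n 468 rect [431.5 318.2] [30.9 38.7] ang 4.8 circ [427.8 317.8] r 19.8 zmed 0.0171 px 301 334 157 185
pos [0.4232 0.3192 0.1853] yaw 2.7 t 14.97 | shift [0.19 0.01 5.97] turn [0.   0.   0.01] yaw->2.6 j6~124 rows>=3
```

Request:
jog_arm --targets '[[[0.1,0.06,1],[0,0,0],55],[[0.19,0.06,2.5],[0,0,0],55],[[0.19,0.06,4],[0,0,0],55],[[0.19,0.06,5.2],[0,0,0],55],[[0.19,0.06,5.8],[0,0,0],55],[[0.19,0.06,6],[0,0,0],55],[[0.19,0.06,6],[0,0,0],55]]'

```text
time: 15.85
tool_pos: [0.4293, 0.3179, 0.0365]
tool_rot: [-0.0, 1.0, 0.023, 0.001]
contact_force: [-0.0, 0.6, 0.7]
gripper_width: 0.551
grasp_force: 0.0
```

Request:
jog_arm --targets '[[[0,0,0],[0,0,0],0],[[0,0,0],[0,0,0],0],[[0,0,0],[0,0,0],0],[[0,0,0],[0,0,0],0],[[0,0,0],[0,0,0],0]]'

```text
time: 16.48
tool_pos: [0.4296, 0.3183, 0.0373]
tool_rot: [-0.0, 1.0, 0.023, 0.001]
contact_force: [-1.0, -1.5, 6.1]
gripper_width: 0.247
grasp_force: 58.7
```

```bash
python3 - <<'E'
from h import *
s=state();print(s["tool_pos"],s["gripper_width"],s["grasp_force"],s["contact_force"])
im,d=grab("wrist");save(cv2.resize(im[150:350,200:440],(720,600)),"w8.png")
im,d=grab("side")
c=np.array([.6254,.0215]);a=np.radians(2.6)
g=c+.1575*np.array([-np.sin(a),np.cos(a)])-.023*np.array([np.cos(a),np.sin(a)]);print(g)
plan(*g,0.135,2.6)
E
```

```text
[0.42960212 0.31834463 0.03732638] 0.2469903562213699 58.66801679134369 [-1.03267785 -1.4825398   6.09730417]
[0.59527901 0.17779452]
pos [0.4296 0.3183 0.0373] yaw 2.6 t 16.57 | shift [ 6.37  5.92 -3.9 ] turn [-0.01 -0.02  0.  ] yaw->2.6 j6~104 rows>=4
```

View pics/w8.png

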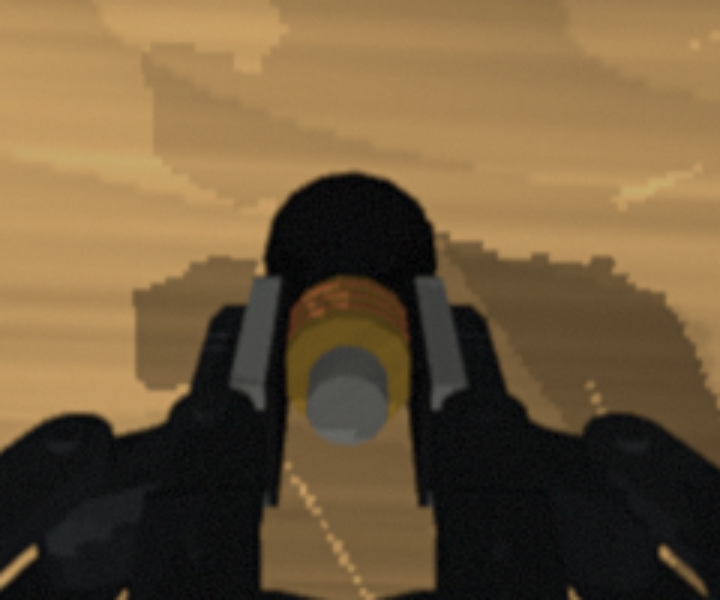

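The pads hold the nozzle by its brass nut at crop pixel (347,345), and it stands upright. I'll lift and carry it.

Request:
jog_arm --targets '[[[0,0,-0.3],[0,0,0],0],[[0,0,-1.2],[0,0,0],0],[[0,0,-2.6],[0,0,0],0],[[1,1,-3.9],[0,0,0],0],[[2.6,2.4,-3.9],[0,0,0],0],[[4.2,3.9,-3.9],[0,0,0],0],[[5.7,5.3,-3.9],[0,0,0],0],[[6.37,5.92,-3.9],[0,0,0],0]]'

```text
time: 17.58
tool_pos: [0.5958, 0.1755, 0.1332]
tool_rot: [-0.0, 1.0, 0.022, -0.0]
contact_force: [0.4, 0.0, -0.9]
gripper_width: 0.249
grasp_force: 58.9
```

Request:
jog_arm --targets '[[[0,0,0],[0,0,0],0],[[0,0,0],[0,0,0],0]]'

```text
time: 17.82
tool_pos: [0.5933, 0.1782, 0.1328]
tool_rot: [-0.0, 1.0, 0.023, -0.001]
contact_force: [-0.7, 0.1, -0.9]
gripper_width: 0.25
grasp_force: 58.9
```

```bash
python3 - <<'E'
from h import *
im,d=grab("wrist");save(im,"w9.png")
plan(.5953,.1778,0.045,2.6)
blob(.640,.180,r=.05,lo=.04,hi=.08)
E
```

```text
pos [0.5932 0.1784 0.1329] yaw 2.7 t 17.88 | shift [0.09 0.03 3.52] turn [-0.    0.01  0.01] yaw->2.6 j6~104 rows>=2
n 833 rect [664.5 180.5] [23.9 36.3] ang 89.2 circ [664.7 184.6] r 19.6 zmed 0.0585 px 301 332 94 144
```

View pics/w9.png

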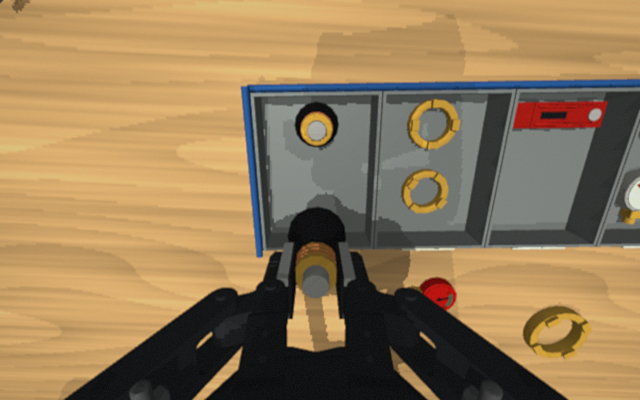

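The held nozzle is at (316,245), centred in the nozzle bin, with the fixed nozzle at (317,128). The placed collar at (425,190) lies flat beside the one in its bin.

Request:
jog_arm --targets '[[[0.09,0,1],[0,0,0],0],[[0.09,0,2],[0,0,0],0],[[0.09,0,2.9],[0,0,0],0],[[0.09,0,3.3],[0,0,0],0],[[0.09,0,3.45],[0,0,0],0],[[0.09,0,3.5],[0,0,0],0],[[0.09,0,3.55],[0,0,0],0],[[0.09,0,3.55],[0,0,0],0]]'

```text
time: 18.88
tool_pos: [0.5971, 0.1774, 0.0451]
tool_rot: [-0.0, 1.0, 0.023, 0.0]
contact_force: [0.2, -0.3, -1.4]
gripper_width: 0.253
grasp_force: 58.9
```

Request:
jog_arm --targets '[[[0,0,0.02],[0,0,0],0],[[0,0,0.05],[0,0,0],0],[[0,0,0.05],[0,0,0],0]]'

```text
time: 19.25
tool_pos: [0.5968, 0.1774, 0.0435]
tool_rot: [-0.0, 1.0, 0.023, 0.0]
contact_force: [0.0, 0.5, 0.3]
gripper_width: 0.257
grasp_force: 59.0
```

Request:
jog_arm --targets '[[[0,0,0.02],[0,0,0],0],[[0,0,0.04],[0,0,0],0],[[0,0,0.04],[0,0,0],0]]'

```text
time: 19.62
tool_pos: [0.5972, 0.1774, 0.0434]
tool_rot: [0.0, 1.0, 0.023, 0.0]
contact_force: [-2.5, -0.8, 5.1]
gripper_width: 0.251
grasp_force: 59.4
```

The nozzle is on the floor at 5 N. I'll release it and go up.

Request:
jog_arm --targets '[[[0,0,0],[0,0,0],30],[[0,0,0],[0,0,0],40],[[0,0,0],[0,0,0],50],[[0,0,0],[0,0,0],50],[[0,0,-0.7],[0,0,0],50],[[0,0,-2],[0,0,0],50],[[0,0,-4],[0,0,0],50],[[0,0,-5],[0,0,0],50]]'

```text
time: 20.62
tool_pos: [0.5984, 0.1778, 0.1726]
tool_rot: [-0.0, 1.0, 0.023, 0.003]
contact_force: [-0.1, -0.0, -0.4]
gripper_width: 0.497
grasp_force: 0.0
```

```bash
python3 - <<'E'
from h import *
im,d=grab("wrist")
blob(.597,.177,r=.03,lo=.062,hi=.075)
blob(.597,.177,r=.03,lo=.05,hi=.062)
plan(.568,-.378,0.2,50.5)
E
```

```text
n 179 rect [595.5 176.9] [12.8 12.2] ang 2.4 circ [595.2 176.9] r 6.9 zmed 0.0677 px 310 323 194 208
n 317 rect [595.7 177. ] [23.5 23.6] ang 47.7 circ [595.  176.8] r 12.3 zmed 0.0578 px 305 329 185 210
pos [0.5999 0.1781 0.1758] yaw 2.6 t 20.68 | shift [-2.28 22.16 -1.02] turn [ 0.02 -0.08 -5.98] yaw->50.5 j6~6 rows>=9
```

Request:
jog_arm --targets '[[[-0.2,2,-1],[0,0,-0.8],50],[[-0.4,4.4,-1],[0,0,-1.6],50],[[-0.7,6.8,-1],[0,0,-2.4],50],[[-0.9,9.2,-1],[0,0,-3.2],50],[[-1.2,11.6,-1],[0,0,-4],50],[[-1.5,14,-1],[0,0,-4.8],50],[[-1.7,16.4,-1],[0,0,-5.5],50],[[-1.9,18.8,-1],[0,0,-6],50]]'

```text
time: 21.68
tool_pos: [0.5703, -0.2962, 0.1926]
tool_rot: [0.0, 0.904, 0.429, 0.0]
contact_force: [0.9, 0.2, -0.0]
gripper_width: 0.502
grasp_force: 0.0
```

```bash
python3 -c "
from h import *
plan(.563,-.384,0.2,51)"
```

```text
pos [ 0.5703 -0.2962  0.1926] yaw 50.8 t 21.68 | shift [-2.9   2.   -0.29] turn [ 0.   -0.   -0.03] yaw->51.0 j6~5 rows>=2
```

Request:
jog_arm --targets '[[[-1.5,1,0],[0,0,0],50],[[-2.6,1.6,0],[0,0,0],50],[[-2.9,1.7,0],[0,0,0],50],[[-2.9,1.7,0],[0,0,0],50],[[-2.9,1.7,0],[0,0,0],50]]'

```text
time: 22.3
tool_pos: [0.5578, -0.376, 0.1923]
tool_rot: [-0.0, 0.904, 0.428, 0.0]
contact_force: [0.4, 0.3, 0.1]
gripper_width: 0.502
grasp_force: 0.0
```

```bash
python3 - <<'E'
from h import *
im,d=grab("wrist");save(im,"w10.png")
for lo in(.007,.0115):
    q=blob(.567,-.378,r=.055,lo=lo)
    c=q[:,:2].mean(0);w,v=np.linalg.eigh(np.cov(q[:,:2].T));print(c,np.degrees(np.arctan2(*v[::-1,1]))%180)
plan(.563,-.384,0.004,51)
E
```

```text
n 1264 rect [ 567.8 -378.5] [80.7 22. ] ang 52.6 circ [ 567.6 -378.3] r 41.0 zmed 0.0139 px 313 333 139 206
[ 0.56911378 -0.37670245] 52.50194229467468
n 1187 rect [ 567.8 -378.5] [80.7 22. ] ang 52.7 circ [ 566.9 -377.7] r 40.8 zmed 0.0140 px 313 333 139 206
[ 0.56782026 -0.37849301] 52.21489163263358
pos [ 0.5579 -0.376   0.1923] yaw 50.7 t 22.35 | shift [-0.12  0.36  7.53] turn [-0.   -0.   -0.04] yaw->51.0 j6~5 rows>=4
```

View pics/w10.png

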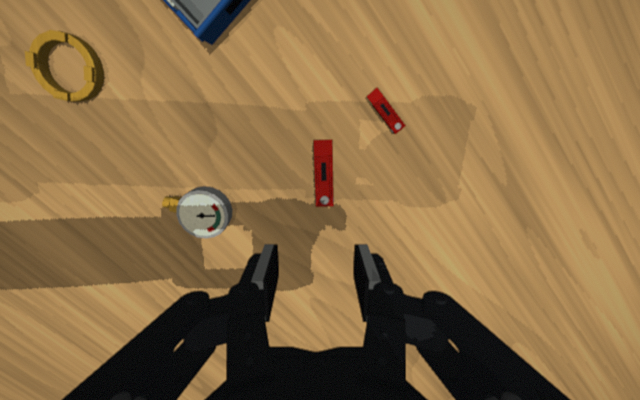

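The larger lever is at (323,172), 80.7 × 22 mm, heading 52.4°, with its rivet end at (324,200). The smaller look-alike is at (385,110) and the big gauge at (204,212).

```bash
python3 -c "
from h import *
plan(.5641,-.3833,0.0035,52.3)"
```

```text
pos [ 0.5579 -0.376   0.1923] yaw 50.7 t 22.35 | shift [-0.07  0.38  7.55] turn [-0.  -0.  -0.2] yaw->52.3 j6~4 rows>=4
```

Request:
jog_arm --targets '[[[0,0.38,1],[0,0,-0.2],50],[[-0.07,0.38,3],[0,0,-0.2],50],[[-0.07,0.38,5],[0,0,-0.2],50],[[-0.07,0.38,6.5],[0,0,-0.2],50],[[-0.07,0.38,7.2],[0,0,-0.2],50],[[-0.07,0.38,7.5],[0,0,-0.2],50],[[-0.07,0.38,7.5],[0,0,-0.2],50],[[-0.07,0.38,7.5],[0,0,-0.2],50]]'

```text
time: 23.35
tool_pos: [0.565, -0.3856, 0.0069]
tool_rot: [0.002, 0.898, 0.44, 0.001]
contact_force: [-0.1, -0.1, -0.4]
gripper_width: 0.502
grasp_force: 0.0
```

Request:
jog_arm --targets '[[[0,0,0],[0,0,0],0],[[0,0,0],[0,0,0],0],[[0,0,0],[0,0,0],0],[[0,0,0],[0,0,0],0],[[0,0,0],[0,0,0],0]]'

```text
time: 23.98
tool_pos: [0.5646, -0.3855, 0.0064]
tool_rot: [0.001, 0.898, 0.44, 0.001]
contact_force: [-1.2, 0.1, 6.5]
gripper_width: 0.237
grasp_force: 60.2
```

Request:
jog_arm --targets '[[[0,0,-0.3],[0,0,0],0],[[0,0,-1.2],[0,0,0],0],[[0,0,-2.6],[0,0,0],0],[[0,0,-4],[0,0,0],0],[[0,0,-4.2],[0,0,0],0]]'

```text
time: 24.6
tool_pos: [0.5657, -0.3863, 0.1149]
tool_rot: [0.004, 0.898, 0.44, 0.002]
contact_force: [0.9, 0.1, -0.6]
gripper_width: 0.233
grasp_force: 59.6
```

```bash
python3 -c "
from h import *
plan(.6128,-.0387,0.112,92.6)"
```

```text
pos [ 0.5657 -0.3863  0.1149] yaw 52.2 t 24.60 | shift [12.14 -7.03  0.05] turn [ 0.05  0.02 -5.05] yaw->92.6 j6~-6 rows>=6
```

Request:
jog_arm --targets '[[[1.2,-0.7,0],[0,0,-0.8],0],[[3.2,-1.9,0],[0,0,-1.6],0],[[5.3,-3.1,0],[0,0,-2.4],0],[[7.4,-4.3,0],[0,0,-3.2],0],[[9.4,-5.4,0],[0,0,-4],0],[[11.2,-6.5,0],[0,0,-4.8],0],[[12.14,-7.03,0],[0,0,-5.05],0],[[12.14,-7.03,0],[0,0,-5.05],0]]'

```text
time: 25.6
tool_pos: [0.61, -0.0351, 0.1085]
tool_rot: [-0.001, 0.69, 0.724, -0.001]
contact_force: [-0.8, -1.0, -0.8]
gripper_width: 0.235
grasp_force: 59.5
```

Request:
jog_arm --targets '[[[0,0,0],[0,0,0],0],[[0,0,0],[0,0,0],0]]'

```text
time: 25.85
tool_pos: [0.6105, -0.0383, 0.1094]
tool_rot: [-0.0, 0.691, 0.723, -0.0]
contact_force: [0.4, 0.3, -1.5]
gripper_width: 0.234
grasp_force: 59.5
```

```bash
python3 - <<'E'
from h import *
im,d=grab("wrist");save(im,"w11.png")
plan(.6128,-.0387,0.015,92.6)
blob(.6765,-.028,r=.05,lo=.013,hi=.025,mask=lambda i:i[...,0]>2*i[...,1])
z=state()["tool_pos"][2]
# held lever
q=blob(.613,-.031,r=.06,lo=z-.03,hi=z+.02,mask=lambda i:i[...,0]>2*i[...,1])
E
```

```text
pos [ 0.6106 -0.0382  0.1095] yaw 92.5 t 25.90 | shift [-0.02  0.09  3.78] turn [-0.    0.   -0.01] yaw->92.6 j6~-6 rows>=2
n 2074 rect [676.3 -28.2] [22.6 79.5] ang 2.8 circ [676.3 -28.2] r 41.0 zmed 0.0197 px 376 407 149 236
n 4657 rect [610.8 -31.2] [22.1 80.2] ang 2.7 circ [610.5 -31. ] r 41.0 zmed 0.1167 px 294 336 179 311
```

View pics/w11.png

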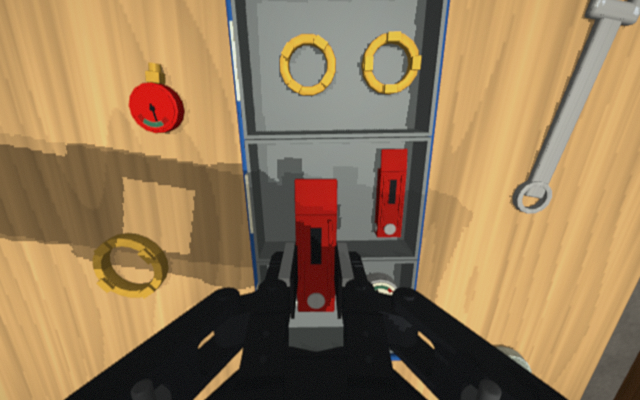

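The held lever is level and parallel to the fixed one at (391,193), centred within the bin at (0.611, -0.031). I'll lower it.

Request:
jog_arm --targets '[[[0,0,1],[0,0,0],0],[[0,0,2],[0,0,0],0],[[0,0,3],[0,0,0],0],[[0,0,3.5],[0,0,0],0],[[0,0,3.7],[0,0,0],0],[[0,0,3.78],[0,0,0],0],[[0,0,3.78],[0,0,0],0]]'

```text
time: 26.78
tool_pos: [0.6115, -0.0373, 0.0161]
tool_rot: [0.001, 0.691, 0.723, 0.0]
contact_force: [-0.6, -0.1, -1.0]
gripper_width: 0.235
grasp_force: 59.5
```

Request:
jog_arm --targets '[[[0,0,0.03],[0,0,0],0],[[0,0,0.06],[0,0,0],0],[[0,0,0.06],[0,0,0],0]]'

```text
time: 27.15
tool_pos: [0.6108, -0.0371, 0.0138]
tool_rot: [0.0, 0.691, 0.723, 0.0]
contact_force: [-0.3, 0.3, -0.9]
gripper_width: 0.235
grasp_force: 59.5
```

Request:
jog_arm --targets '[[[0,0,0.03],[0,0,0],0],[[0,0,0.06],[0,0,0],0],[[0,0,0.06],[0,0,0],0]]'

```text
time: 27.52
tool_pos: [0.6108, -0.0371, 0.0125]
tool_rot: [-0.0, 0.691, 0.723, -0.0]
contact_force: [-1.7, 0.6, 2.1]
gripper_width: 0.234
grasp_force: 59.8
```

Contact has just been made (2 N). I'll release it and retreat.

Request:
jog_arm --targets '[[[0,0,0],[0,0,0],30],[[0,0,0],[0,0,0],38],[[0,0,0],[0,0,0],38],[[0,0,-0.5],[0,0,0],38],[[0,0,-1.5],[0,0,0],38],[[0,0,-3.5],[0,0,0],38],[[0,0,-6],[0,0,0],38],[[0,0,-7],[0,0,0],38]]'

```text
time: 28.52
tool_pos: [0.6131, -0.0375, 0.1939]
tool_rot: [0.004, 0.691, 0.723, 0.002]
contact_force: [0.6, 0.5, 0.3]
gripper_width: 0.379
grasp_force: 0.0
```

Request:
jog_arm --targets '[[[-1,0,0],[0,0,0],38],[[-2.5,0,0],[0,0,0],38],[[-4,0,0],[0,0,0],38],[[-4,0,0],[0,0,0],38],[[-4,0,0],[0,0,0],38]]'

```text
time: 29.15
tool_pos: [0.6154, -0.1367, 0.1878]
tool_rot: [0.0, 0.691, 0.723, 0.0]
contact_force: [0.1, 1.0, -0.0]
gripper_width: 0.382
grasp_force: 0.0
```

```bash
python3 - <<'E'
from h import *
im,d=grab("wrist")
print("lever");blob(.611,-.031,r=.05,lo=.012,hi=.03,mask=lambda i:i[...,0]>2*i[...,1])
print("collar");blob(.601,.072,r=.032,lo=.0115)
print("gauge");blob(.611,-.137,r=.035,lo=.011)
grab("scene")
print("scene: lever");blob(.611,-.031,r=.05,lo=.012,hi=.03,name="scene",mask=lambda i:i[...,0]>2*i[...,1])
print("nozzle");blob(.596,.177,r=.03,lo=.045,hi=.08,name="scene")
print("gauge");blob(.611,-.137,r=.035,lo=.012,name="scene")
print("bigs");blob(.423,-.317,r=.06,name="scene");blob(.43,-.117,r=.05,name="scene")
s=state();print(s["tool_pos"],s["time"])
E
```

```text
lever
n 1613 rect [610.9 -30.4] [21.5 79.5] ang 1.9 circ [610.8 -30.4] r 40.7 zmed 0.0198 px 305 326 35 119
collar
few 0
gauge
n 1056 rect [ 606.4 -138.3] [50.2 39.3] ang 33.0 circ [ 603.7 -135.8] r 26.7 zmed 0.0202 px 282 328 160 195
scene: lever
n 197 rect [610.9 -24.7] [22.4 71.2] ang 2.1 circ [611.  -24.7] r 36.4 zmed 0.0193 px 345 366 228 248
nozzle
n 86 rect [595.2 172.8] [23.3 19.9] ang 11.9 circ [594.5 174.6] r 12.0 zmed 0.0572 px 383 392 173 183
gauge
n 307 rect [ 606.4 -133.9] [39.  49.3] ang 64.3 circ [ 604.1 -137.6] r 26.8 zmed 0.0195 px 315 340 263 279
bigs
n 934 rect [ 424.4 -316.7] [63.1 76.1] ang 2.1 circ [ 418.7 -315.8] r 41.2 zmed 0.0194 px 175 210 275 313
n 365 rect [ 430.1 -117.7] [66.3 66.5] ang 3.4 circ [ 430.4 -116.6] r 35.1 zmed 0.0127 px 250 280 223 247
[ 0.61539497 -0.13606465  0.18753631] 29.25
```

All four parts are at their correct heights, and the big gauge and big collar haven't moved. I'll hand the job in.

```bash
python3 -c "
from plant import *
print(job_done())"
```

```text
the job is handed in; nothing more can be done
None
```

The small gauge, small collar, nozzle and lever are each set down in their matching bin, the big gauge and big collar are where they lay, and the job is handed in at about 29 s; the hand-in returned no verdict.

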